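# Unlatch the check-weight case at the packing bench

### The job

The bench scale needs checking: unlatch the cream check-weight case. Slide its red safety tab all the way out, clear of the latch lever, then lift the lever by its black grip fully up and leave it standing open with the tab still out; do not touch the green case.

Things in the scene. Friction and masses are not known exactly. Their poses are not given: they have to be found in the camera images.
- weight_case: Cream hard case, black seam, 150 (x) x 190 (y) x 70 mm high, fixed to the bench. Origin: centre of underside, z up. On its lid: a steel latch lever with black grip along y = 0, hinged on two cheeks (y to +-16, z to 86), and beside it (+y) a red safety tab on a rail (x -25 to -11, y 14 to 90, z to 81). All mm in this and the joint texts are in this frame.
- latch_tab (a joint): Red tab slide, m: 0 locked, grows along case +y, away from the lever, stop 0.030; starts 0-0.006. Tongue (x -25 to -11, z 84-89) lies over the lever bar, off it by 0.018. Grip block 14 (x) x 20 (y), z 84-112, centre x = -18, y = 45 at joint 0: pinch across x at z 100, or push. 2 N friction, stays where left.
- latch_lever (a joint): Lever angle, rad: 0 down (start), grip rises and swings to case +x, stop 1.3. Blocked while the tab is in. Hinge line along y at x = 15, z = 79; bar 12 wide, 6 thick, to x = -81, claw at its end to z = 42. Black grip 22 (x) x 16 (y), centre x = -62, y = 0, up to z = 112: pinch across y at z 100; it pivots in the fingers. 2-3 N at the grip, no spring, stays where left.
- label_case: Bystander: green hard case of the same size, frame and catch (its own red tab and black-gripped lever), fixed beside the cream one, on either side of it. Not to be touched.
Mind the look-alikes: they are no part of the job. Leave any blue or pink look-alike of the weight_case alone.

How it is judged:
On the way, in this order (a step that is already met when the one before it is completed fails the run):
1. the safety tab is slid out clear of the lever while the lever is still down (value of joint latch_tab above 0.02 m and value of joint latch_lever below 0.2 rad), for 0.1 s.
2. the lever is lifted up (value of joint latch_lever above 1.05 rad), for 0.2 s.
At the end, for the whole second after the job is handed in: The cream case's tab is out by more than 20 mm and its lever stands at rest, raised more than 1.05 rad (60 degrees), let go (value of joint latch_tab above 0.02 m and value of joint latch_lever above 1.05 rad and velocity of joint latch_lever between -0.1 and 0.1 rad/s); the robot touches nothing.
It fails at once if the green case or its catch is pressed with more than 2 N (contact force between any of the fingers, the arm and label_case above 2 N).
It also fails if it takes over 40 s, if anything falls off the work surface, if the arm or the gripper's body presses on something with over 40 N, if the wrist force passes 120 N, or if a joint passes its speed limit or range.

### The arm

A 6-joint arm with a two-finger parallel gripper is mounted at the origin on the work surface. World frame = base frame: x ahead of the robot, y to its left, z up, the work surface at z = 0. Lengths are in m, angles in rad, forces in N, time in s.
With the tool pointing down it reaches from about 0.375 to 0.975 m from the base axis. Payload 3.8 kg.
Tool frame: the origin (TCP) lies on the centre line of the jaws, within the pads' length; the fingertips stand 14 mm ahead of it and the grasp point (between the pads) lies 5 mm behind it (bot.finger_overhang is the distance from the TCP to the fingertips, in m); y points along the fingers, x is the direction in which the jaws open and shut, and the axes are right-handed (so a half turn about y gives the same grasp; the last joint's range is limited). The gripper opens to 85 mm and grips with 20 to 120 N. Pads are 22 mm wide; open, the fingers measure 114 mm over their backs; the gripper's body (76 mm by 85 mm) begins 54 mm behind the grasp point. The pads swing forward as they close: fully open they stand 13 mm farther back than shut.
Start: joints at [-1.359, 0.264, 1.604, -0, 1.274, -0.037], TCP at [0.166, -0.654, 0.245] pointing down, gripper open.
Joint ranges: [-2.63, 2.63], [-0.94, 2.18], [0.31, 2.57], [-1.31, 4.45], [0, 2.66], [-2.55, 2.55]. Speed limits (rad/s): [2.57, 2.57, 3.14, 3.14, 3.14, 3.14].

### API

Orientations are given as a rotation vector (axis times angle).
In Python, from workcell import readout, read_camera, bot, spotter gives the robot as it stands.
- The arm moves only by the tool jog_arm, never from a script. Its argument "increments" is a list of rows, each a list of 7 numbers: the shift along the tool's x, y, z in m, then the turn, a rotation vector about the tool's x, y, z in rad, then the opening, from 0 (shut) to 1 (fully open). A call has 1 to 10 rows; each row shifts and turns the pose as measured when the row begins, along the tool's axes as they then stand; what a row does not reach is not made up. A row lasts 1/8 s, in which the tool goes at most 62.5 mm and 10.7 degrees, less where a joint would pass 70% of its speed; a pose out of reach is approached as far as the arm can. A call with a gripper value outside its range is refused whole. The fingers move at their own pace and stop on an object; "force" is the grip in N (left out, the last holds). Time passes only in rows, so rows that do not move let the fingers close. It gives the time, the measured TCP pose, the force and the opening at its end, in the units of the state.
- readout.read_state(): the state, without advancing time (a new reading comes with each control period).
- read_camera(name): name is "scene" or "side" or "wrist"; returns a dict with "img" (400x640x3 uint8, blue, green, red), "range_z" (400x640 float32, m along the optical axis (not along the pixel's ray), 0 where there is no reading), "fx", "fy", "cx", "cy" (pixels), "world_from_camera" (4x4, takes a point from camera to world coordinates). Camera axes: x right, y down, z forward; pixel columns grow to the right and rows downward; lengths in m; the calibration is good to about 2 mm. The wrist camera is an equidistant fisheye: a pixel r from the principal point sees the ray r / f radians off the axis. A picture is of the moment at which its call begins.
- bot.finish_job(): hands the job in, once; it reports no verdict.
Trained networks look in a picture, given as the dict that the camera call returned (one of the last four; its "shot" number tells which), for a name from the list of things; names that differ only in an ending like _2 or _b are one class to them, and where a whole thing is asked for, a point or a joint stands for the part that bears it (a point fixed in the world has none). Each returns a list of dicts, best first, with "p" (0 to 1); they miss things now and then, are a little off and sometimes report something else, mostly with a low value. They report only what shows in the picture. A call takes as long as a camera call. They do not tell look-alikes from the thing itself.
- spotter.masks_of(picture, thing): "mask" (400x640 bool, what is visible of it) and "location" ([column, row] in pixels, amid what is visible of it).
- spotter.spot_point(picture, thing): "location" ([column, row] in pixels: a listed point, or the origin of a listed thing).
The state is a dict: "time": time; "q": joint angles; "joint_vel": joint speeds; "joint_torque": joint torques, N m; "tool_pos": TCP position; "tcp_rot": TCP orientation; "wrist_force": force on the tool from outside, world axes, zero at the start; "torque": the same for the moment, N m; "width": opening from 0.0 (shut) to 1.0 (fully open).
Only numpy, scipy, OpenCV 4.12 (cv2) and the standard library are available. Lean on these libraries where they do the work, as an engineer would, in place of code of your own. Each camera call takes 0.05 s, during which the arm holds its last target. There are 200 camera calls.

## Working session

There is one attempt and no reset: what is moved stays moved. The work goes in short steps, Python scripts to look and compute and a tool call to move; the robot and the scene stay as the last step left them, time stands still between calls to the robot, and variables do not carry over. Pictures are saved under pics/ and viewed, about 8 in all and at most 12, crops included, and the job is handed in when it is done.

Besides the shell and the picture viewer there is one more tool, called as a command line: name --pt "numbers of a row" for each row, then --argument value for the rest. jog_arm: Moves the arm, as the interface text tells. Its arguments: {"type":"object","properties":{"increments":{"type":"array"},"force":{"type":"number"}},"required":["increments"]}

```bash
ls; mkdir -p pics; cat > h.py <<'E'
import numpy as np, cv2
from workcell import readout, read_camera, bot, spotter
def pts(d):
    z=d["range_z"]; v,u=np.mgrid[0:400,0:640]
    P=np.stack([(u-d["cx"])/d["fx"]*z,(v-d["cy"])/d["fy"]*z,z],-1)
    T=d["world_from_camera"]; return P@T[:3,:3].T+T[:3,3]
E
python3 - <<'E'
from h import *
a=read_camera("scene"); b=read_camera("side")
cv2.imwrite("pics/a.png",np.vstack([a["img"],b["img"]])[:, :])
im=np.vstack([a["img"],b["img"]]); cv2.imwrite("pics/a.png",cv2.resize(im,(480,600)))
cv2.imwrite("pics/scene.png",a["img"])
for n,d in(("scene",a),("side",b)):
  P=pts(d); np.save(n+"P.npy",P); np.save(n+"I.npy",d["img"])
  for t in("weight_case","label_case","latch_tab","latch_lever"):
    for m in spotter.masks_of(d,t)[:4]:
      k=m["mask"]&(d["range_z"]>0); print(n,t,round(m["p"],2),m["location"],k.sum(),np.median(P[k],0).round(3),d["img"][k].mean(0).round())
s=readout.read_state(); print(s["time"],s["tool_pos"],s["tcp_rot"])
E
```

```text
pics
scene weight_case 0.67 [436.4, 204.8] 4110 [0.288 0.271 0.065] [114.  69.  58.]
scene weight_case 0.58 [241.1, 178.7] 3568 [ 0.294 -0.249  0.064] [ 96.  84. 126.]
scene label_case 0.78 [400.7, 268.6] 6010 [0.537 0.205 0.069] [54. 71. 53.]
scene latch_tab 0.5 [453.1, 185.2] 160 [0.233 0.306 0.086] [ 60.  52. 113.]
scene latch_tab 0.47 [231.0, 226.5] 198 [ 0.527 -0.175  0.09 ] [ 50.  56. 121.]
scene latch_lever 0.53 [255.4, 156.2] 108 [ 0.215 -0.237  0.091] [70. 63. 92.]
scene latch_lever 0.5 [227.8, 215.2] 275 [ 0.481 -0.205  0.083] [57. 61. 68.]
side weight_case 0.68 [336.0, 165.7] 3190 [ 0.512 -0.184  0.069] [ 89. 135. 149.]
side weight_case 0.57 [320.6, 341.6] 7419 [0.228 0.293 0.066] [161.  87.  34.]
side weight_case 0.53 [350.9, 163.0] 198 [ 0.468 -0.198  0.084] [46. 51. 55.]
side label_case 0.97 [244.5, 263.8] 5191 [0.479 0.231 0.07 ] [40. 87. 23.]
side latch_tab 0.54 [330.7, 161.5] 111 [ 0.521 -0.167  0.093] [ 10.  16. 148.]
side latch_tab 0.53 [311.8, 338.3] 300 [0.226 0.305 0.086] [ 26.  23. 163.]
side latch_lever 0.81 [341.0, 339.3] 394 [0.187 0.277 0.079] [107.  70.  47.]
side latch_lever 0.65 [351.3, 164.0] 181 [ 0.468 -0.198  0.084] [45. 50. 53.]
0.5 [ 0.16618831 -0.65418529  0.24522946] [-1.31658887  1.02406839 -1.02392923]
```

View pics/scene.png

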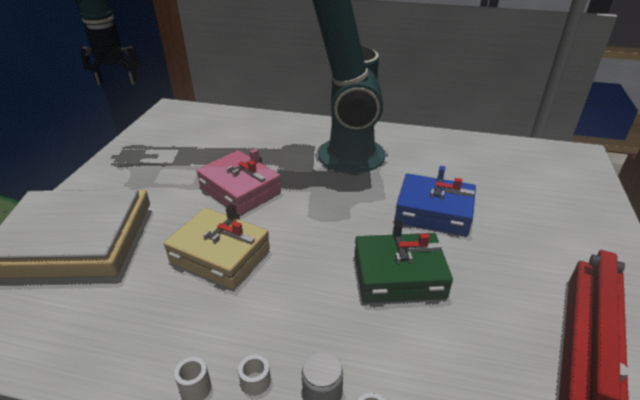

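The scene picture shows the cream case at about (218,245), with the pink one behind it, green at (402,268) and blue at (437,203). The cream grip is at (232,212) and its red tab at (237,228).

```bash
python3 - <<'E'
from h import *
from scipy.spatial.transform import Rotation as R
L=[];Rd=[];Bk=[]
for n in("scene","side"):
  P=np.load(n+"P.npy");I=np.load(n+"I.npy");hsv=cv2.cvtColor(I,cv2.COLOR_BGR2HSV).astype(int)
  box=(abs(P[...,0]-.53)<.16)&(abs(P[...,1]+.2)<.16)
  h=hsv[...,0]
  lid=box&(abs(P[...,2]-.07)<.006)&(h>12)&(h<35)&(hsv[...,1]>50)
  l8=max([np.where(c==1,1,0) for c in [lid.astype(np.uint8)]],key=lambda m:m.sum())
  nl,lab,st,_=cv2.connectedComponentsWithStats(l8); lid=lab==1+np.argmax(st[1:,4])
  red=box&(P[...,2]>.078)&((h<8)|(h>172))&(hsv[...,1]>130)
  blk=box&(P[...,2]>.097)&(P[...,2]<.118)&~red
  rt=red&(P[...,2]>.1)
  r=cv2.minAreaRect(P[lid][:,:2].astype(np.float32)*1000); print(n,"lid",lid.sum(),r)
  for nm,k in(("red",red),("redtop",rt),("blk",blk)):
    q=P[k]; print(nm,len(q), q.mean(0).round(4) if len(q) else"", q.min(0).round(3) if len(q) else "",q.max(0).round(3) if len(q) else "")
  L.append(P[lid])
r=cv2.minAreaRect(np.vstack(L)[:,:2].astype(np.float32)*1000); print("both",r)
s=readout.read_state(); print(R.from_rotvec(s["tcp_rot"]).as_matrix().round(3))
E
```

```text
Traceback (most recent call last):
cv2.error: OpenCV(4.12.0) /io/opencv/modules/imgproc/src/connectedcomponents.cpp:5632: error: (-215:Assertion failed) iDepth == CV_8U || iDepth == CV_8S in function 'connectedComponents_sub1'
```

```bash
cat > m.py <<'E'
from h import *
from scipy.spatial.transform import Rotation as R
L=[]
for n in("scene","side"):
  P=np.load(n+"P.npy");I=np.load(n+"I.npy");hsv=cv2.cvtColor(I,cv2.COLOR_BGR2HSV).astype(int)
  box=(abs(P[...,0]-.53)<.16)&(abs(P[...,1]+.2)<.16)
  h=hsv[...,0]
  lid=box&(abs(P[...,2]-.07)<.006)&(h>12)&(h<35)&(hsv[...,1]>50)
  nl,lab,st,_=cv2.connectedComponentsWithStats(lid.astype(np.uint8)); lid=lab==1+np.argmax(st[1:,4])
  red=box&(P[...,2]>.078)&((h<8)|(h>172))&(hsv[...,1]>130)
  blk=box&(P[...,2]>.097)&(P[...,2]<.118)&~red
  rt=red&(P[...,2]>.1)
  r=cv2.minAreaRect(P[lid][:,:2].astype(np.float32)*1000); print(n,"lid",lid.sum(),r)
  for nm,k in(("red",red),("redtop",rt),("blk",blk)):
    q=P[k]; print(nm,len(q), q.mean(0).round(4) if len(q) else"", q.min(0).round(3) if len(q) else "",q.max(0).round(3) if len(q) else "")
  L.append(P[lid])
r=cv2.minAreaRect(np.vstack(L)[:,:2].astype(np.float32)*1000); print("both",r)
s=readout.read_state(); print(R.from_rotvec(s["tcp_rot"]).as_matrix().round(3))
E
python3 m.py
```

```text
scene lid 3017 ((531.9152221679688, -217.98492431640625), (190.51365661621094, 155.1520233154297), 75.43636322021484)
red 146 [ 0.5256 -0.1826  0.097 ] [ 0.51  -0.218  0.085] [ 0.538 -0.157  0.113]
redtop 56 [ 0.53   -0.1666  0.1092] [ 0.519 -0.175  0.101] [ 0.538 -0.157  0.113]
blk 106 [ 0.4887 -0.1928  0.1059] [ 0.463 -0.214  0.097] [ 0.536 -0.155  0.115]
side lid 1601 ((529.6380004882812, -216.14901733398438), (193.0688934326172, 156.7673797607422), 75.61226654052734)
red 116 [ 0.5214 -0.1787  0.0963] [ 0.508 -0.223  0.081] [ 0.552 -0.152  0.117]
redtop 40 [ 0.5237 -0.1625  0.1086] [ 0.519 -0.178  0.1  ] [ 0.532 -0.152  0.117]
blk 61 [ 0.474  -0.1953  0.1076] [ 0.461 -0.21   0.098] [ 0.533 -0.156  0.116]
both ((530.543212890625, -216.38119506835938), (193.0688934326172, 158.63636779785156), 75.61226654052734)
[[ 0.246 -0.     0.969]
 [-0.969  0.     0.246]
 [-0.    -1.     0.   ]]
```

jog_arm --pt "0 0 0 0 0.168 0 0.4" --pt "0 0 0 0 0.168 0 0.2" --pt "0 0 0 0 0.168 0 0" --pt "-0.044 0 0.019 0 0 0 0" --pt "-0.044 0 0.019 0 0 0 0" --pt "-0.044 0 0.019 0 0 0 0" --pt "-0.044 0 0.019 0 0 0 0" --pt "-0.044 0 0.019 0 0 0 0" --pt "-0.044 0 0.019 0 0 0 0"

```text
time: 1.62
tool_pos: [0.3501, -0.4279, 0.2458]
tcp_rot: [-1.065, 1.409, -1.415]
wrist_force: [-0.4, -0.2, -0.5]
width: -0.001
```

jog_arm --pt "-0.044 0 0.019 0 0 0 0" --pt "-0.044 0 0.019 0 0 0 0" --pt "-0.044 0 0.019 0 0 0 0" --pt "-0.044 0 0.019 0 0 0 0" --pt "-0.044 0 0.019 0 0 0 0"

```text
time: 2.25
tool_pos: [0.5068, -0.2363, 0.2473]
tcp_rot: [-1.063, 1.405, -1.419]
wrist_force: [0.8, -1.3, -0.6]
width: -0.001
```

```bash
cat > st.py <<'E'
from h import *
from scipy.spatial.transform import Rotation as R
C=np.array([.531,-.217]); a=np.radians(-14.5); ex=np.array([np.cos(a),np.sin(a)]); ey=np.array([-np.sin(a),np.cos(a)])
def case(p): return np.array([(p[:2]-C)@ex,(p[:2]-C)@ey,p[2]])*1000
if __name__=="__main__":
  s=readout.read_state(); M=R.from_rotvec(s["tcp_rot"]).as_matrix()
  print(s["time"],"case mm",case(s["tool_pos"]).round(1),"jaw az",np.degrees(np.arctan2(M[1,0],M[0,0])).round(2),"down",M[:,1].round(3),"w",s["width"],"F",s["wrist_force"].round(1) if hasattr(s["wrist_force"],"round") else s["wrist_force"])
E
python3 st.py; python3 - <<'E'
from h import *
d=read_camera("wrist"); cv2.imwrite("pics/w1.png",d["img"])
print(d["fx"],d["fy"],d["cx"],d["cy"]); print(d["world_from_camera"].round(3))
np.savez("w1.npz",img=d["img"],z=d["range_z"],T=d["world_from_camera"])
E
```

```text
2.25 case mm [-18.6 -24.7 247.3] jaw az -106.03 down [ 0.005 -0.006 -1.   ] w -0.0008992543628713387 F [ 0.8 -1.3 -0.6]
309.70691628693146 309.70691628693146 314.2254072511958 203.36391255953552
[[-0.275 -0.929 -0.249  0.569]
 [-0.962  0.267  0.067 -0.254]
 [ 0.004  0.258 -0.966  0.377]
 [ 0.     0.     0.     1.   ]]
```

View pics/w1.png

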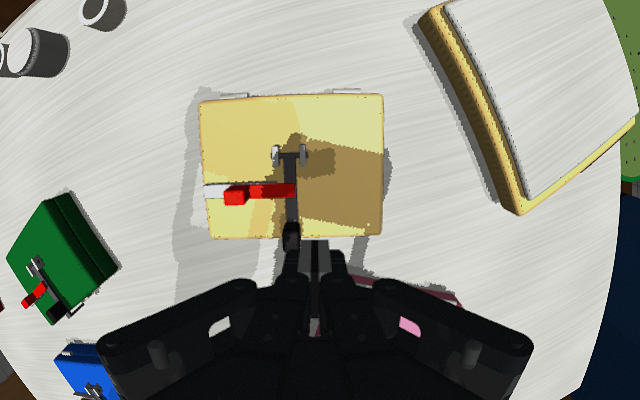

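The wrist picture shows the cream lid spanning (200–383, 95–240). The tab block is at (235,197), the tongue over the bar at (290,190), the cheeks at (290,155) and the grip at (291,235). I'll refine the pose from this view.

```bash
python3 - <<'E'
from st import *
d=np.load("w1.npz"); I=d["img"];z=d["z"];T=d["T"]; f=309.707;v,u=np.mgrid[0:400,0:640];x=u-314.225;y=v-203.364
r=np.hypot(x,y)+1e-9;t=np.tan(r/f)*z/r
P=np.stack([x*t,y*t,z],-1)@T[:3,:3].T+T[:3,3]
hsv=cv2.cvtColor(I,cv2.COLOR_BGR2HSV).astype(int);h=hsv[...,0]
reg=(u>190)&(u<395)&(v>85)&(v<252)&(z>0)
lid=reg&(h>12)&(h<35)&(hsv[...,1]>50)&(abs(P[...,2]-.07)<.006)
n,lab,s,_=cv2.connectedComponentsWithStats(lid.astype(np.uint8));lid=lab==1+np.argmax(s[1:,4])
print(cv2.minAreaRect(P[lid][:,:2].astype(np.float32)*1000),np.median(P[lid][:,2]))
red=reg&((h<8)|(h>172))&(hsv[...,1]>130)
for nm,k in(("redtop",red&(P[...,2]>.105)),("tongue",red&(P[...,2]<.095)&(P[...,2]>.08)),("griptop",reg&(hsv[...,2]<60)&(P[...,2]>.105)&~red),("bar",reg&(hsv[...,1]<110)&(abs(P[...,2]-.082)<.006)&(v>160)&(u>280)&(u<303))):
  q=np.array([case(p) for p in P[k]]); print(nm,len(q),*( [np.percentile(q,c,axis=0).round(1) for c in(2,50,98)] if len(q) else []))
E
```

```text
((531.6012573242188, -219.90122985839844), (189.63833618164062, 149.66249084472656), 75.4247817993164) 0.07052888276392924
redtop 336 [-22.9  37.4 105.6] [-16.   45.9 112.3] [ -9.7  55.7 113.7]
tongue 700 [-23.3  -6.1  87.5] [-16.2  16.2  89.5] [-10.   46.6  92.6]
griptop 707 [-67.4 -33.8 106.6] [-13.2 -13.9 238.3] [ -8.1   4.1 251.7]
bar 613 [-50.1 -13.2  80.8] [-23.3  -3.1  82.5] [10.5  3.1 86.9]
```

```bash
sed -i 's/C=np.array(.*\]); a/C=np.array([.5316,-.2197]); a/' st.py; python3 st.py
```

```text
2.3 case mm [-17.8 -17.1 247.4] jaw az -105.9 down [ 0.009 -0.002 -1.   ] w 0.0009049972705147294 F [2.7 3.8 0.4]
```

jog_arm --pt "-0.037 0 0.001 0 -0.025 0 0" --pt "0 0 0 0 0 0 0" --pt "0 0.04 0 0 0 0 0" --pt "0 0.03 0 0 0 0 0" --pt "0 0 0 0 0 0 0"

```text
time: 2.92
tool_pos: [0.5238, -0.1963, 0.178]
tcp_rot: [-1.075, 1.378, -1.399]
wrist_force: [-0.3, 0.6, -0.9]
width: 0.001
```

```bash
python3 st.py
```

```text
2.925 case mm [-13.4  20.7 178. ] jaw az -104.21 down [ 0.012 -0.005 -1.   ] w 0.0008668743237591881 F [-0.3  0.6 -0.9]
```

jog_arm --pt "0.006 0.02 -0.004 0 0 0 0" --pt "0 0.025 0 0 0 0 0" --pt "0 0.015 0 0 0 0 0" --pt "0 0.004 0 0 0 0 0" --pt "0 0 0 0 0 0 0"

```text
time: 3.55
tool_pos: [0.5227, -0.2064, 0.1195]
tcp_rot: [-1.069, 1.37, -1.408]
wrist_force: [-1.0, 0.4, 0.3]
width: 0.003
```

```bash
python3 st.py
```

```text
3.55 case mm [-12.   10.7 119.5] jaw az -104.37 down [ 0.021 -0.011 -1.   ] w 0.002957240642351874 F [-1.   0.4  0.3]
```

jog_arm --pt "0 0.005 -0.006 -0.023 0 0.005 0" --pt "-0.003 0.006 0 0 0 0 0" --pt "-0.01 0 0 0 0 0 0" --pt "-0.01 0 0 0 0 0 0"

```text
time: 4.05
tool_pos: [0.5239, -0.1826, 0.1098]
tcp_rot: [-1.079, 1.39, -1.394]
wrist_force: [-1.4, -2.0, 0.1]
width: 0.0
```

```bash
python3 st.py
```

```text
4.05 case mm [-16.8  34.  109.8] jaw az -104.4 down [ 0.002 -0.001 -1.   ] w 0.0002455900428471745 F [-1.4 -2.   0.1]
```

jog_arm --pt "-0.008 0 0 0 0 0 0" --pt "-0.006 0 0 0 0 0 0" --pt "-0.004 0 0 0 0 0 0"

```text
time: 4.42
tool_pos: [0.5285, -0.1647, 0.11]
tcp_rot: [-1.084, 1.386, -1.394]
wrist_force: [-3.9, -13.9, -0.8]
width: -0.0
```

```bash
python3 st.py;python3 - <<'E'
from h import *
d=read_camera("wrist"); cv2.imwrite("pics/w2.png",d["img"])
E
```

```text
4.425 case mm [-16.7  52.5 110. ] jaw az -104.22 down [ 0.001 -0.005 -1.   ] w -0.0004412925595795259 F [ -3.9 -13.9  -0.8]
```

View pics/w2.png

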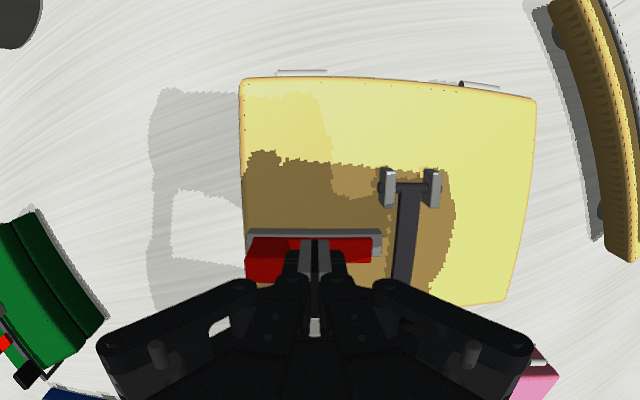

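The tab is at its stop (14 N), and the tongue end at (372,250) is clear of the bar at (405,250). Next I back off, rise, and move over the grip.

jog_arm --pt "0.01 0 0 0 0 0 0" --pt "0 -0.03 0 0 0 0 0" --pt "0 -0.025 0 0 0 0 0.2" --pt "0.02 0 -0.02 0 0 0 0.5" --pt "0.02 0 -0.02 0 0 0 0.5" --pt "0 0 0 0 0 0 0.5" --pt "0 0 0 0 0 0 0.5"

```text
time: 5.35
tool_pos: [0.4773, -0.2032, 0.1675]
tcp_rot: [-1.078, 1.387, -1.393]
wrist_force: [0.5, 1.0, 0.8]
width: 0.499
```

```bash
python3 st.py
```

```text
5.35 case mm [-56.7   2.4 167.5] jaw az -104.31 down [ 0.004 -0.001 -1.   ] w 0.4990698884608592 F [0.5 1.  0.8]
```

jog_arm --pt "0.002 0.02 -0.006 -0.004 0 0 0.5" --pt "0 0.025 0 0 0 0 0.5" --pt "0 0.015 0 0 0 0 0.5" --pt "0 0 0 0 0 0 0.5"

```text
time: 5.85
tool_pos: [0.4708, -0.2018, 0.1021]
tcp_rot: [-1.083, 1.393, -1.387]
wrist_force: [-0.5, -0.2, 0.2]
width: 0.5
```

```bash
python3 st.py;python3 - <<'E'
from h import *
d=read_camera("wrist"); cv2.imwrite("pics/w3.png",d["img"])
E
```

```text
5.85 case mm [-63.4   2.1 102.1] jaw az -104.2 down [-0.003  0.002 -1.   ] w 0.5004847936018714 F [-0.5 -0.2  0.2]
```

View pics/w3.png

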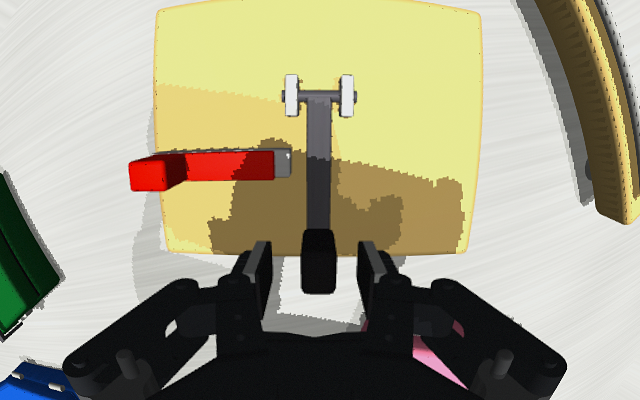

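The grip at (319,262) sits centred between the open fingers, and the tab is fully out, with its tongue end at (275,165). Now I close on the grip.

jog_arm --pt "0.002 0.005 0.001 0 0 0 0.5" --pt "0 0 0 0 0 0 0.1" --pt "0 0 0 0 0 0 0.1" --pt "0 0 0 0 0 0 0.1" --pt "0 0 0 0 0 0 0.1" --pt "0 0 0 0 0 0 0.1" --force 30

```text
time: 6.65
tool_pos: [0.4734, -0.2043, 0.0993]
tcp_rot: [-1.079, 1.39, -1.39]
wrist_force: [0.4, 1.3, -2.0]
width: 0.181
```

```bash
python3 st.py; python3 - <<'E'
import numpy as np
# tool path (dx case, dz) about hinge (15,79) from grasp point (-62,101)
r=np.array([-77,22.])
p=r
for t in np.arange(.1,1.31,.1):
  q=np.array([r[0]*np.cos(t)+r[1]*np.sin(t),-r[0]*np.sin(t)+r[1]*np.cos(t)]); print(round(t,2),q.round(1),"step dx,up",(q-p).round(1),"total",(q-r).round(1)); p=q
E
```

```text
6.65 case mm [-60.2   0.3  99.3] jaw az -104.25 down [ 0.002  0.001 -1.   ] w 0.180851253182203 F [ 0.4  1.3 -2. ]
0.1 [-74.4  29.6] step dx,up [2.6 7.6] total [2.6 7.6]
0.2 [-71.1  36.9] step dx,up [3.3 7.3] total [ 5.9 14.9]
0.3 [-67.1  43.8] step dx,up [4.  6.9] total [ 9.9 21.8]
0.4 [-62.4  50.2] step dx,up [4.7 6.5] total [14.6 28.2]
0.5 [-57.   56.2] step dx,up [5.3 6. ] total [20.  34.2]
0.6 [-51.1  61.6] step dx,up [5.9 5.4] total [25.9 39.6]
0.7 [-44.7  66.4] step dx,up [6.4 4.8] total [32.3 44.4]
0.8 [-37.9  70.6] step dx,up [6.9 4.1] total [39.1 48.6]
0.9 [-30.6  74. ] step dx,up [7.2 3.4] total [46.4 52. ]
1.0 [-23.1  76.7] step dx,up [7.5 2.7] total [53.9 54.7]
1.1 [-15.3  78.6] step dx,up [7.8 1.9] total [61.7 56.6]
1.2 [-7.4 79.7] step dx,up [7.9 1.1] total [69.6 57.7]
1.3 [ 0.6 80.1] step dx,up [8.  0.3] total [77.6 58.1]
```

jog_arm --pt "0 -0.008 0.003 0 0 0 0.1" --pt "0 -0.0075 0.0035 0 0 0 0.1" --pt "0 -0.007 0.004 0 0 0 0.1" --pt "0 -0.0065 0.005 0 0 0 0.1"

```text
time: 7.15
tool_pos: [0.4859, -0.2075, 0.1262]
tcp_rot: [-1.084, 1.396, -1.385]
wrist_force: [0.5, -0.2, -9.4]
width: 0.172
```

```bash
python3 st.py
```

```text
7.15 case mm [-47.3   0.4 126.2] jaw az -104.25 down [-0.006  0.004 -1.   ] w 0.17232157109569596 F [ 0.5 -0.2 -9.4]
```

jog_arm --pt "0 -0.006 0.0055 0 0 0 0.1" --pt "0 -0.0055 0.006 0 0 0 0.1" --pt "0 -0.005 0.0065 0 0 0 0.1" --pt "0 -0.004 0.007 0 0 0 0.1"

```text
time: 7.65
tool_pos: [0.5085, -0.2133, 0.1469]
tcp_rot: [-1.089, 1.403, -1.38]
wrist_force: [-4.8, 0.2, -4.6]
width: 0.179
```

```bash
python3 st.py
```

```text
7.65 case mm [-24.    0.4 146.9] jaw az -104.22 down [-0.014  0.006 -1.   ] w 0.1792930300866422 F [-4.8  0.2 -4.6]
```

jog_arm --pt "0 -0.004 0.007 0 0 0 0.1" --pt "0 -0.003 0.0075 0 0 0 0.1" --pt "0 -0.002 0.008 0 0 0 0.1" --pt "0 -0.001 0.008 0 0 0 0.1"

```text
time: 8.15
tool_pos: [0.5394, -0.2213, 0.158]
tcp_rot: [-1.091, 1.404, -1.378]
wrist_force: [-5.8, 0.6, -3.5]
width: 0.183
```

```bash
python3 st.py
```

```text
8.15 case mm [  7.9   0.4 158. ] jaw az -104.2 down [-0.016  0.006 -1.   ] w 0.1832434379736688 F [-5.8  0.6 -3.5]
```

jog_arm --pt "0 0 0.004 0 0 0 0.1" --pt "0 0 0 0 0 0 0.1" --pt "0 0 0 0 0 0 0.45" --pt "0 0 0 0 0 0 0.45" --pt "0 0 0 0 0 0 0.45" --pt "0 0 0 0 0 0 0.45"

```text
time: 8.9
tool_pos: [0.5513, -0.2247, 0.1646]
tcp_rot: [-1.081, 1.388, -1.389]
wrist_force: [0.6, 0.9, 0.4]
width: 0.451
```

```bash
python3 st.py;python3 - <<'E'
from h import *
d=read_camera("wrist"); cv2.imwrite("pics/w4.png",d["img"])
E
```

```text
8.9 case mm [2.040e+01 1.000e-01 1.646e+02] jaw az -104.18 down [ 0.001  0.    -1.   ] w 0.45057676249030804 F [0.6 0.9 0.4]
```

View pics/w4.png

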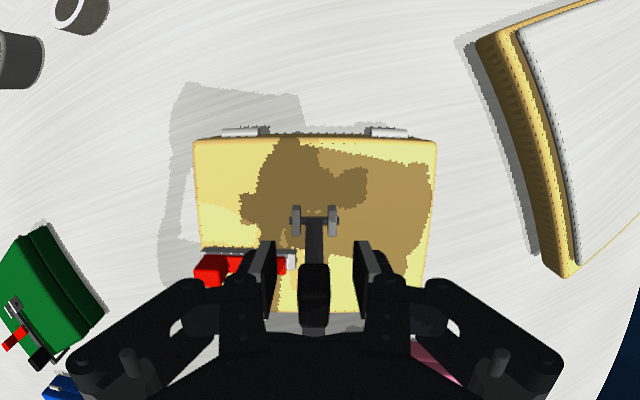

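The grip at (315,288) is still level with the raised fingers, so the lever has risen. The fingers are open around it, so I retreat straight up.

jog_arm --pt "0 -0.03 0 0 0 0 0.45" --pt "0 -0.04 0 0 0 0 0.45" --pt "0 -0.04 0 0 0 0 0.45" --pt "0 -0.02 0 0 0 0 0.45" --pt "0 0 0 0 0 0 0.45" --pt "0 0 0 0 0 0 0.45"

```text
time: 9.7
tool_pos: [0.5506, -0.2244, 0.297]
tcp_rot: [-1.081, 1.39, -1.388]
wrist_force: [-0.7, 0.1, -0.2]
width: 0.454
```

```bash
python3 st.py;python3 - <<'E'
from st import *
d=read_camera("side"); e=read_camera("scene")
for n,d_ in(("side",d),("scene",e)):
  P=pts(d_);Q=np.stack([(P[...,:2]-C)@ex*1000,(P[...,:2]-C)@ey*1000,P[...,2]*1000],-1)
  k=(abs(Q[...,1])<18)&(abs(Q[...,0])<90)&(Q[...,2]>95)&(Q[...,2]<195); q=Q[k]; 
  print(n,len(q)); 
  for a in range(95,195,15):
    m=q[(q[:,2]>=a)&(q[:,2]<a+15)]; print(a,len(m),m.mean(0).round() if len(m) else "")
  hsv=cv2.cvtColor(d_["img"],cv2.COLOR_BGR2HSV).astype(int);h=hsv[...,0]
  k=((h<8)|(h>172))&(hsv[...,1]>130)&(abs(Q[...,0])<60)&(Q[...,1]>20)&(Q[...,1]<120)&(Q[...,2]>102)&(Q[...,2]<116)
  print("tab block",k.sum(),Q[k].mean(0).round(1))
a=cv2.resize(d["img"][90:230,240:440],(600,420)); cv2.imwrite("pics/s5.png",a)
E
```

```text
9.7 case mm [1.96e+01 2.00e-01 2.97e+02] jaw az -104.18 down [ 0.     0.001 -1.   ] w 0.4537021252856172 F [-0.7  0.1 -0.2]
side 193
95 12 [  4.   5. 103.]
110 13 [ -4.   5. 118.]
125 12 [ -9.   5. 132.]
140 38 [-16.   7. 150.]
155 108 [-21.   5. 163.]
170 10 [ -1.   4. 172.]
185 0 
tab block 38 [-21.4  78.3 109.3]
scene 332
95 42 [  7.   2. 103.]
110 36 [  0.   2. 118.]
125 36 [ -6.   2. 131.]
140 44 [ -8.   6. 151.]
155 163 [ -7.   3. 162.]
170 11 [  6.   0. 171.]
185 0 
tab block 55 [-14.5  76.7 109.7]
```

View pics/s5.png

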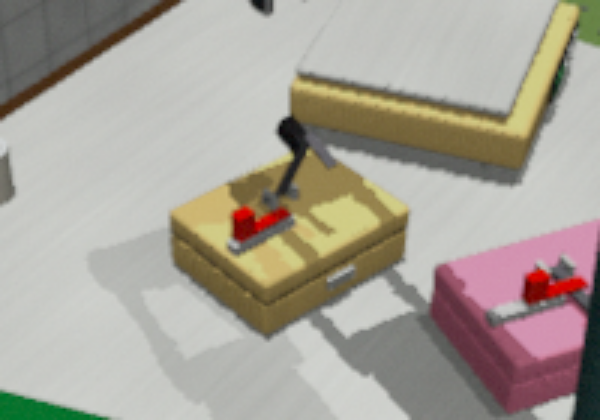

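From the bar's slope the lever stands at about 1.15 rad. The tab block is at y ≈ 77, which is about 31 mm out. The lever clears 1.05 but is short of fully up, so I regrip and swing it further for margin.

jog_arm --pt "0 0.02 -0.016 0 0 0 0.45" --pt "0 0.04 0 0 0 0 0.45" --pt "0 0.04 0 0 0 0 0.45" --pt "0 0.03 0 0 0 0 0.45" --pt "0 0.005 0 0 0 0 0.45" --pt "0 0 0 0 0 0 0.45"

```text
time: 10.55
tool_pos: [0.5311, -0.2186, 0.1519]
tcp_rot: [-1.086, 1.398, -1.382]
wrist_force: [0.0, -0.0, 0.2]
width: 0.448
```

```bash
python3 st.py
```

```text
10.55 case mm [ -0.8   1.  151.9] jaw az -104.18 down [-0.009  0.005 -1.   ] w 0.4481034673387702 F [ 0.  -0.   0.2]
```

jog_arm --pt "0.001 0 0.004 0 0 0 0.1" --pt "0 0 0 0 0 0 0.1" --pt "0 0 0 0 0 0 0.1" --pt "0 0 0 0 0 0 0.1" --pt "0 0 0.006 0 0 0 0.1" --pt "0 0 0.006 0 0 0 0.1" --pt "0 0 0.004 0 0 0 0.1" --pt "0 0 0.002 0 0 0 0.1"

```text
time: 11.55
tool_pos: [0.5461, -0.2231, 0.154]
tcp_rot: [-1.096, 1.413, -1.371]
wrist_force: [-4.3, 1.5, 0.2]
width: 0.185
```

```bash
python3 st.py
```

```text
11.55 case mm [ 14.9   0.3 154. ] jaw az -104.2 down [-0.026  0.01  -1.   ] w 0.18510332783027014 F [-4.3  1.5  0.2]
```

jog_arm --pt "0 0 0 0 0 0 0.1" --pt "0 0 0 0 0 0 0.45" --pt "0 0 0 0 0 0 0.45" --pt "0 0 0 0 0 0 0.45" --pt "0 -0.03 0 0 0 0 0.45" --pt "0 -0.04 0 0 0 0 0.45" --pt "0 -0.04 0 0 0 0 0.45" --pt "0 -0.03 0 0 0 0 0.45" --pt "0 0 0 0 0 0 0.45" --pt "0 0 0 0 0 0 0.45"

```text
time: 12.8
tool_pos: [0.5518, -0.2261, 0.3009]
tcp_rot: [-1.093, 1.406, -1.377]
wrist_force: [0.3, 0.4, -0.3]
width: 0.448
```

```bash
python3 st.py;python3 - <<'E'
from st import *
d=read_camera("side"); e=read_camera("scene")
for n,d_ in(("side",d),("scene",e)):
  P=pts(d_);Q=np.stack([(P[...,:2]-C)@ex*1000,(P[...,:2]-C)@ey*1000,P[...,2]*1000],-1)
  k=(abs(Q[...,1])<18)&(abs(Q[...,0])<90)&(Q[...,2]>95)&(Q[...,2]<138); q=Q[k]
  s=np.polyfit(q[:,2],q[:,0],1)[0]; print(n,len(q),"lever rad",np.pi/2+np.arctan(s))
  hsv=cv2.cvtColor(d_["img"],cv2.COLOR_BGR2HSV).astype(int);h=hsv[...,0]
  k=((h<8)|(h>172))&(hsv[...,1]>130)&(abs(Q[...,0])<60)&(Q[...,1]>20)&(Q[...,1]<120)&(Q[...,2]>102)&(Q[...,2]<116)
  print("tab block",k.sum(),Q[k].mean(0).round(1))
a=cv2.resize(d["img"][90:230,240:440],(600,420)); cv2.imwrite("pics/s6.png",a)
E
```

```text
12.8 case mm [ 21.1  -1.2 300.9] jaw az -104.17 down [-0.018  0.006 -1.   ] w 0.4479406956821355 F [ 0.3  0.4 -0.3]
side 44 lever rad 1.273549954920439
tab block 38 [-21.5  78.1 109.4]
scene 103 lever rad 1.2685268501032405
tab block 61 [-14.4  77.  109.1]
```

View pics/s6.png

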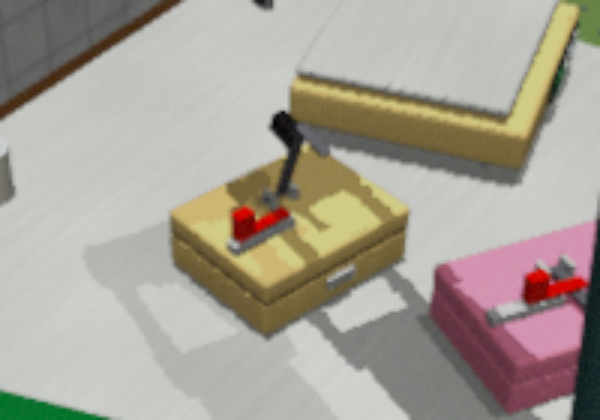

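The lever now stands at about 1.27 rad, with its grip at (287,130) in the crop. The tab is out and the gripper is clear, so I hand in.

```bash
python3 -c "
from workcell import bot
print(bot.finish_job())"
```

```text
the job is handed in; nothing more can be done
None
```

The cream case is unlatched: its red tab is fully out and its lever stands open. I handed the job in at about 13 s; no verdict was reported.

- **Tab:** I pushed it with shut fingers to its stop, where the push reached about 14 N. The last pictures put the block at y ≈ 77–78 mm, so it is about 32 mm out. That is 2 mm past the 30 mm stop, within camera error.
- **Lever:** The first lift left it at about 1.15 rad by the pictures. The arm's path had suggested about 1.2, so the two disagreed slightly. I gripped it again and swung it further, and the side and scene cameras now both read about 1.27 rad.
- **Clear of everything:** The gripper is open, about 115 mm above the lever, and the wrist force is near zero. The arm never went near the green case.

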